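# Hold the interlock key in the guard gate of a perfume crimping bench

### The arm

A 7-joint arm with a two-finger parallel gripper is mounted at the origin on the work surface. World frame = base frame: x ahead of the robot, y to its left, z up, the work surface at z = 0. Lengths are in m, angles in rad, forces in N, time in s.
With the tool pointing down it reaches from about 0.425 to 0.825 m from the base axis. Payload 3.6 kg.
Tool frame: the origin (TCP) lies midway between the tips of the shut fingers; the grasp point (between the pads) lies 19 mm behind it (hold_point_z is the distance from the TCP to the grasp point, in m); z points along the fingers, x is the direction in which the jaws open and shut, and the axes are right-handed (so a half turn about z gives the same grasp; the last joint's range is limited). The gripper opens to 85 mm and grips with 20 to 120 N. Pads are 22 mm wide; open, the fingers measure 114 mm over their backs; the gripper's body (76 mm by 85 mm) begins 54 mm behind the grasp point. The pads swing forward as they close: fully open they stand 13 mm farther back than shut.
Start: joints at [-1.278, 0.615, -0.013, 1.423, 0.008, 1.103, -0.04], TCP at [0.204, 0.617, 0.231] pointing down, gripper open.
Joint ranges: [-3.12, 3.12], [-0.3, 2.06], [-1.34, 1.32], [0.26, 2.42], [-1.36, 4.5], [0.01, 1.98], [-2.84, 2.84]. Speed limits (rad/s): [2.79, 2.79, 3.14, 3.14, 3.14, 3.14, 3.14].

### API

Orientations are given as a rotation vector (axis times angle).
In Python, from workcell import move_pose, move_linear, move_j, grip, hold, solve_ik, state, capture, IKError, hand_in, hold_point_z gives the robot as it stands. Calls block until the motion is done:
- move_pose(position, orientation): joint-space move of the TCP to a pose.
- move_linear(position, feed=0.15, rotation=None, guard=None): straight line of the TCP; rotation=None keeps the orientation; feed is the mean speed in m/s. With guard (N) it stops when the force on the tool has changed by that much, and returns True; else False.
- move_j(angles): joint-space move.
- grip(opening, force=None): finger opening in m; force is the grip in N (None keeps the last); returns when the fingers have stopped.
- hold(seconds).
- solve_ik(position, orientation): joint angles nearest the present ones, or None.
- state(): the state.
- capture(name): name is "side" or "top" or "wrist"; returns a dict with "image" (420x560x3 uint8, blue, green, red), "fx", "fy", "cx", "cy" (pixels), "dist_coeffs" ([k1, k2, p1, p2, k3] as OpenCV has them; the pictures are not rectified), "cam_to_world" (4x4, takes a point from camera to world coordinates); the wrist camera has in their place "T_tool_cam" (4x4, takes a point from camera to tool coordinates, whose origin is the TCP and whose axes are the tool frame's). Camera axes: x right, y down, z forward; pixel columns grow to the right and rows downward; lengths in m; the calibration is good to about 2 mm. A picture is of the moment at which its call begins: read the wrist's pose just before it. There is no depth.
A pose or a line that the arm cannot do raises IKError and nothing moves.
- hand_in(): hands the job in, once; it reports no verdict.
The state is a dict: "clock": time; "joint_positions": joint angles; "qd": joint speeds; "joint_torque": joint torques, N m; "eef_pos": TCP position; "tcp_rot": TCP orientation; "contact_force": force on the tool from outside, world axes, zero at the start; "wrist_torque": the same for the moment, N m; "grip_width": finger opening in m.
Only numpy, scipy, OpenCV 4.12 (cv2) and the standard library are available. Lean on these libraries where they do the work, as an engineer would, in place of code of your own. Each camera call takes 0.05 s, during which the arm holds its last target.

### The job

Take the blue saddle cover off the yellow slot gate and hang it astride the aluminium bar of the parking rail, letting go of it there. Then take the red-handled interlock key from its white stand, pass its blade down through the gate's slot until the black collar is home on the yellow head and the sprung orange plate is pressed down, and finish while still gripping the key by its handle and holding it down there. Leave the two loose bottles and the jar near the work standing undisturbed.

Things in the scene. Friction and masses are not known exactly. Their poses are not given: they have to be found in the camera images.
- gate_slot (a point): Centre of the slot's mouth in the top of the fixed gate's yellow head, 120 mm above the bench. Slot 8 mm wide (x), 32 mm long (y), straight down through the 12 mm thick head, 3 mm chamfer round its mouth; z up. Head 26 (x) by 110 (y) mm on two posts 26 by 20 mm centred 45 mm either side along y; open front and back. Base 100 by 140 by 20 mm.
- plunger (a joint): Sprung orange plate under the slot: travel down in m, 0 when up (its top is 30 mm below the slot's mouth), 0.020 when the key is home with its collar on the head, stop at 0.024. The spring pushes up with about 2.6 N at 0 and 9 N at 0.020, and throws the key back up if it is not held.
- cover_grip (a point): Centre of the white grip fin (12 thick x, 40 wide y, 44 mm tall z) on the loose blue saddle cover (0.12 kg). Below it a 4 mm plate 38 (x) by 60 (y) mm, its underside 26 mm below this point; from that hang two legs 34 mm long, 3 mm thick, 32 mm apart inside (x), running along y. It starts astride the gate's head, over the slot and roughly parallel to it.
- rail_mid (a point): Middle of the top face of the fixed parking rail's aluminium bar, 110 mm above the bench. The bar is 20 mm wide (x), 12 mm thick, 140 mm long along y, on two dark posts (14 by 12 mm) centred 60 mm either side under it; foot plate 90 by 140 by 12 mm. z is up.
- key_grip (a point): Centre of the red grip (12 thick x, 40 wide y, 44 mm tall z) of the loose key (0.1 kg). Below it a black collar 20 by 46 by 6 mm, underside 28 mm below this point, then a steel blade 6 thick (x), 30 wide (y), 50 mm long, tip 78 mm below this point. Works either way round. It starts upright, hung by its collar in a fixed white block 60 by 80 by 56 mm high.
- bottle_a: Bystander: dark round bottle with silver neck and black cap, 66 mm diameter, 141 mm tall; origin at the centre of its underside.
- bottle_b: Bystander: same kind of bottle as bottle_a; origin at the centre of its underside.
- jar: Bystander: small amber jar with black cap, 52 mm diameter, 50 mm tall; origin at the centre of its underside.
Mind the look-alikes: they are no part of the job. Of the things like the part that bears cover_grip, leave any that is green or pink; of the rest the smaller one is meant.

How it is judged:
On the way, in this order (a step that is already met when the one before it is completed fails the run):
1. the cover hangs astride the rail's bar, let go (x of cover_grip in the frame of rail_mid between -0.014 and 0.014 m and y of cover_grip in the frame of rail_mid between -0.05 and 0.05 m and z of cover_grip in the frame of rail_mid between 0.018 and 0.034 m and angle between cover_grip's own z axis and vertical below 0.15 rad and angle between the y axis of cover_grip and the y axis of rail_mid, either way round below 0.3 rad and contact force between cover and rail above 0.3 N and contact force between cover and the fingers below 0.1 N and contact force between cover and the arm below 0.1 N), for 0.3 s.
2. the key's blade has passed through the slot (x of key_grip in the frame of gate_slot between -0.006 and 0.006 m and y of key_grip in the frame of gate_slot between -0.008 and 0.008 m and angle between key_grip's own z axis and vertical below 0.12 rad and angle between the y axis of key_grip and the y axis of gate_slot, either way round below 0.15 rad and z of key_grip in the frame of gate_slot below 0.056 m), for 0.2 s.
At the end, for the whole second after the job is handed in: The still key is gripped by its handle (over 2 N), upright (0.12 rad), in the slot, collar within 7 mm of the head, orange plate down at least 13 mm. The cover hangs untouched astride the bar: level (0.15 rad), along it (0.3 rad), within 50 mm of its middle (all of step 1 and x of key_grip in the frame of gate_slot between -0.006 and 0.006 m and y of key_grip in the frame of gate_slot between -0.008 and 0.008 m and angle between key_grip's own z axis and vertical below 0.12 rad and angle between the y axis of key_grip and the y axis of gate_slot, either way round below 0.15 rad and z of key_grip in the frame of gate_slot below 0.035 m and value of joint plunger above 0.013 m and contact force between the fingers and key above 2 N and distance between the grasp point and key_grip below 0.03 m and linear speed of key below 0.02 m/s); the arm keeps its last pose, push and grip.
It fails at once if a bystander is pushed more than 30 mm or tipped (distance of any of bottle_a, bottle_b, jar from where it was at the start of the episode above 0.03 m or angle between any of bottle_a, bottle_b, jar's own z axis and vertical above 0.3 rad).
It also fails if it takes over 53 s, if anything falls off the work surface, if the arm or the gripper's body presses on something with over 40 N, if the wrist force passes 120 N, or if a joint passes its speed limit or range.

## Working session

There is one attempt and no reset: what is moved stays moved. The work goes in short steps, each a Python script; the robot and the scene stay as the last script left them, time stands still between calls to the robot, and variables do not carry over. Pictures are saved under pics/ and viewed, and the job is handed in when it is done.

```bash
ls; mkdir -p pics; python3 - <<'E'
from workcell import *
import cv2,numpy as np
s=state();print({k:np.round(v,3) for k,v in s.items()}); print(hold_point_z if not callable(hold_point_z) else hold_point_z())
for n in ["side","top","wrist"]:
    c=capture(n);cv2.imwrite(f"pics/{n}0.png",c["image"])
    import pickle;pickle.dump((c,state()),open(f"pics/{n}0.pkl","wb"))
    print(n,c["fx"],c["fy"],c["cx"],c["cy"],c["dist_coeffs"]);print(np.round(c.get("cam_to_world",c.get("T_tool_cam")),4))
E
```

```text
pics
{'clock': np.float64(0.0), 'joint_positions': array([-1.278,  0.616, -0.013,  1.425,  0.008,  1.103, -0.04 ]), 'qd': array([-0.001, -0.001,  0.001, -0.001, -0.002,  0.001,  0.   ]), 'joint_torque': array([-0.0000e+00, -4.6922e+01,  2.6000e-01, -1.7103e+01,  1.0000e-02,
        1.0000e-02, -0.0000e+00]), 'eef_pos': array([0.204, 0.616, 0.23 ]), 'tcp_rot': array([ 2.545,  1.839, -0.003]), 'contact_force': array([ 0.416, -0.35 ,  0.348]), 'wrist_torque': array([-0.005,  0.021, -0.036]), 'grip_width': np.float64(0.086)}
0.0187
side 389.39618564080394 389.39618564080394 282.18685603460267 209.64408279940594 [0.00771359 0.         0.         0.         0.        ]
[[-0.9513 -0.2248  0.2109  0.3926]
 [-0.3078  0.732  -0.6078  0.54  ]
 [-0.0177 -0.6431 -0.7656  0.8079]
 [ 0.      0.      0.      1.    ]]
top 463.993243442465 463.993243442465 276.63915851345917 210.44452000973746 [-0.149136  0.        0.        0.        0.      ]
[[ 0.0057 -0.9984  0.0569  0.5163]
 [-0.9999 -0.0065 -0.014   0.0102]
 [ 0.0143 -0.0568 -0.9983  1.1447]
 [ 0.      0.      0.      1.    ]]
wrist 292.34720973748784 292.34720973748784 278.4394368796572 203.76279430889682 [0.0134726 0.        0.        0.        0.       ]
[[ 1.000e+00 -3.000e-04  8.000e-04  1.000e-04]
 [ 1.000e-04  9.527e-01  3.038e-01 -7.640e-02]
 [-9.000e-04 -3.038e-01  9.527e-01 -1.421e-01]
 [ 0.000e+00  0.000e+00  0.000e+00  1.000e+00]]
```

View pics/side0.png

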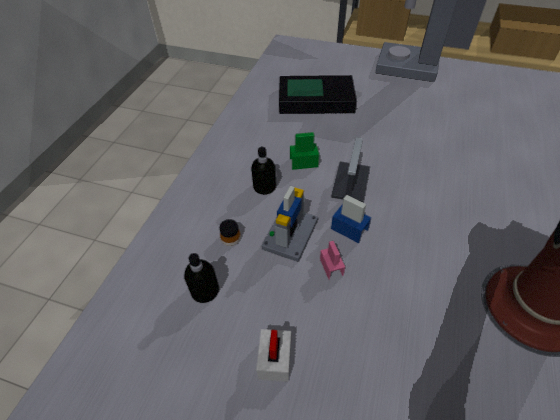

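View pics/top0.png

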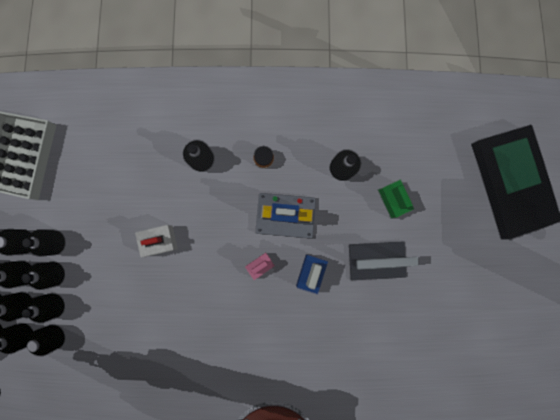

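View pics/wrist0.png

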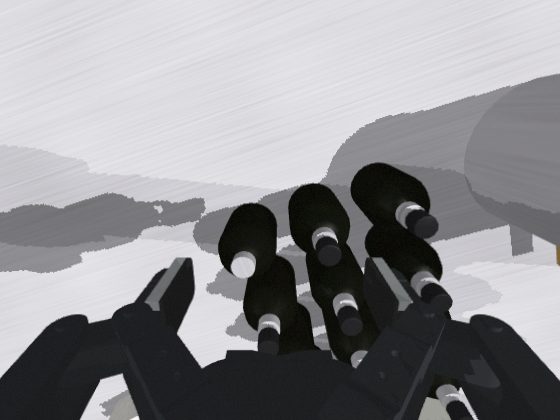

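The side view shows the gate near (290,215) with a blue cover on it. In the top view, the things that could be taken for the cover are:
- the blue one on the gate at (286,212)
- a larger loose blue one at (312,274)
- a green one at (396,200)
- a pink one at (260,266)

I choose the smaller blue one, on the gate. The key is at (152,241) and the rail bar at about (386,263). The bottles are at (199,155) and (346,165), and the jar at (263,156). The wrist view shows only bystander bottles. Next I check a close crop.

```bash
cat > h.py <<'E'
import numpy as np,cv2,pickle
from scipy.spatial.transform import Rotation as R
def ray(c,uv,T=None):
    K=np.array([[c["fx"],0,c["cx"]],[0,c["fy"],c["cy"]],[0,0,1]])
    T=c["cam_to_world"] if T is None else T
    p=cv2.undistortPoints(np.array(uv,float).reshape(-1,1,2),K,np.array(c["dist_coeffs"])).reshape(-1,2)
    d=np.c_[p,np.ones(len(p))]@np.array(T)[:3,:3].T
    return np.array(T)[:3,3],d
def atz(c,uv,z,T=None):
    o,d=ray(c,uv,T); return o+d*((z-o[2])/d[:,2])[:,None]
def Twrist(c,s):
    T=np.eye(4);T[:3,:3]=R.from_rotvec(s["tcp_rot"]).as_matrix();T[:3,3]=s["eef_pos"];return T@c["T_tool_cam"]
def proj(c,P,T=None):
    K=np.array([[c["fx"],0,c["cx"]],[0,c["fy"],c["cy"]],[0,0,1]])
    T=np.linalg.inv(np.array(c["cam_to_world"] if T is None else T))
    return cv2.projectPoints(np.array(P,float).reshape(-1,3),cv2.Rodrigues(T[:3,:3])[0],T[:3,3],K,np.array(c["dist_coeffs"]))[0].reshape(-1,2)
E
python3 - <<'E'
import cv2
i=cv2.imread("pics/top0.png")
a=i[180:300,235:435];cv2.imwrite("pics/ct.png",cv2.resize(a,None,fx=4,fy=4,interpolation=cv2.INTER_CUBIC))
a=i[210:270,120:190];cv2.imwrite("pics/ck.png",cv2.resize(a,None,fx=6,fy=6,interpolation=cv2.INTER_CUBIC))
i=cv2.imread("pics/side0.png")
a=i[130:290,250:400];cv2.imwrite("pics/cs.png",cv2.resize(a,None,fx=3.7,fy=3.7,interpolation=cv2.INTER_CUBIC))
E
```

```text
(no output)
```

View pics/ct.png

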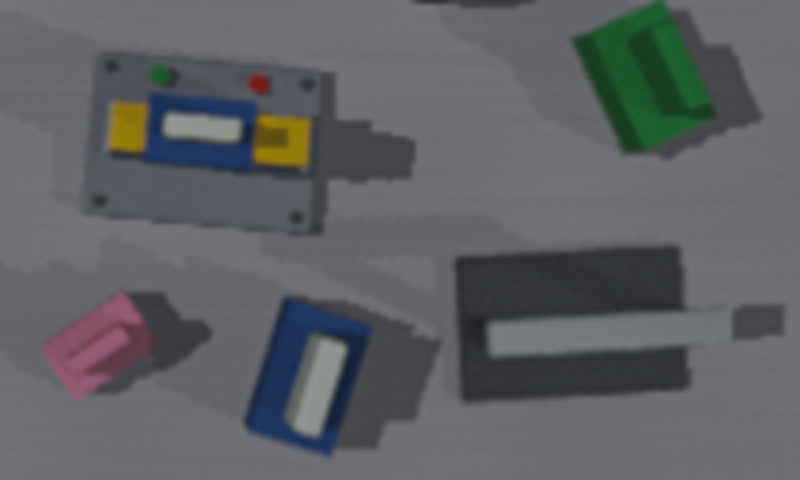

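View pics/ck.png

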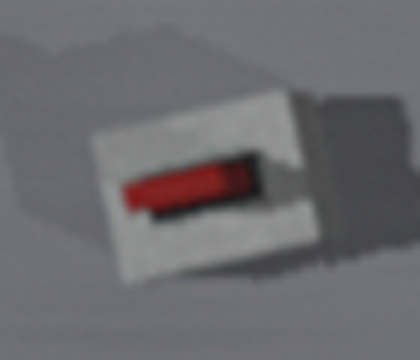

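View pics/cs.png

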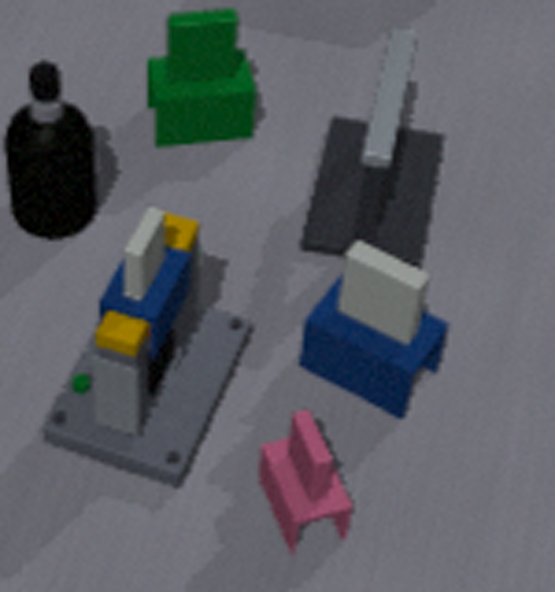

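```bash
python3 - <<'E'
from h import *
c,_=pickle.load(open("pics/top0.pkl","rb"))
def f(n,pts,s,o,z):
    p=(np.array(pts,float)+.5)/s-.5+np.array(o)
    P=atz(c,p,z); 
    a=P[1]-P[0]+P[2]-P[3]; b=P[3]-P[0]+P[2]-P[1]
    print(n,np.round(P.mean(0),4),"long",np.linalg.norm(a)/2,"short",np.linalg.norm(b)/2,"yaw of long from y deg",np.degrees(np.arctan2(a[0],-a[1])), "yaw short",np.degrees(np.arctan2(b[1],-b[0])))
o=(235,180)
f("fin",[(165,111),(243,118),(240,142),(163,136)],4,o,.168)
f("head",[(111,101),(311,117),(308,166),(107,152)],4,o,.12)
f("base",[(97,52),(333,75),(322,234),(84,213)],4,o,.02)
f("bar",[(487,322),(732,308),(733,340),(489,356)],4,o,.11)
f("foot",[(456,258),(680,246),(690,388),(463,402)],4,o,.012)
o=(120,210)
f("red",[(122,187),(222,165),(226,200),(128,210)],6,o,.106)
f("block",[(92,135),(290,90),(320,240),(125,283)],6,o,.056)
for n,uv in dict(ba=(199,155),bb=(346,165),jar=(263,156)).items(): print(n,np.round(atz(c,[uv],.07),3))
E
```

```text
fin [ 0.5703 -0.0218  0.168 ] long 0.041024435768282096 short 0.013008291956439858 yaw of long from y deg -4.431409875451042 yaw short 5.555254222958784
head [ 0.569  -0.0271  0.12  ] long 0.11130876352830632 short 0.027775517986968312 yaw of long from y deg -3.91879987202887 yaw short 3.7421035216057
base [ 0.5684 -0.0306  0.02  ] long 0.14464577125402753 short 0.09758060166956406 yaw of long from y deg -4.950746132734473 yaw short 4.027206303058443
bar [ 0.4595 -0.2545  0.11  ] long 0.1408759893554452 short 0.018588601660742787 yaw of long from y deg 3.241810523068774 yaw short -2.6716990107099297
foot [ 0.4591 -0.2556  0.012 ] long 0.14152399284161027 short 0.08812079792542908 yaw of long from y deg 3.1057256997650713 yaw short -3.50620586736222
red [0.504  0.2836 0.106 ] long 0.038366420141861396 short 0.011054037049442612 yaw of long from y deg 9.64546076863147 yaw short -10.878441354056179
block [0.5049 0.284  0.056 ] long 0.08051028614414928 short 0.05996767625784868 yaw of long from y deg 13.028159977096115 yaw short -13.029669384760615
ba [[0.707 0.178 0.07 ]]
bb [[ 0.686 -0.167  0.07 ]]
jar [[0.705 0.028 0.07 ]]
```

The crop confirms that the gate's blue cover is smaller than the loose blue one. Now I take close wrist views of the key and the cover.

```bash
cat >> h.py <<'E'
from workcell import *
def down(deg): return (R.from_euler('z',deg,degrees=True)*R.from_euler('x',180,degrees=True)).as_rotvec()
def look(name,cam="wrist"):
    s=state();c=capture(cam);cv2.imwrite(f"pics/{name}.png",c["image"])
    if cam=="wrist": c["T"]=Twrist(c,s)
    pickle.dump((c,s),open(f"pics/{name}.pkl","wb"));return c,s
def st():
    s=state();print({k:np.round(s[k],4) for k in("clock","eef_pos","tcp_rot","contact_force","grip_width","joint_positions")})
E
python3 - <<'E'
from h import *
move_pose([.504,.284,.27],down(12));hold(.3);look("k1");st()
move_pose([.570,-.023,.30],down(-4.5));hold(.3);look("g1");st()
E
```

```text
{'clock': np.float64(2.15), 'eef_pos': array([0.5038, 0.2844, 0.2699]), 'tcp_rot': array([-3.1242e+00, -3.2970e-01,  3.0000e-04]), 'contact_force': array([0.2701, 0.3587, 0.2768]), 'grip_width': np.float64(0.0855), 'joint_positions': array([-0.7394,  0.4781,  0.2942,  1.5879, -0.1505,  1.0981, -0.1974])}
{'clock': np.float64(3.7), 'eef_pos': array([ 0.57  , -0.0222,  0.2999]), 'tcp_rot': array([-3.1391e+00,  1.2100e-01,  3.0000e-04]), 'contact_force': array([-0.0198,  0.614 , -0.2257]), 'grip_width': np.float64(0.0852), 'joint_positions': array([-0.2705,  0.4527,  0.4228,  1.564 , -0.1966,  1.1673,  0.115 ])}
```

View pics/k1.png

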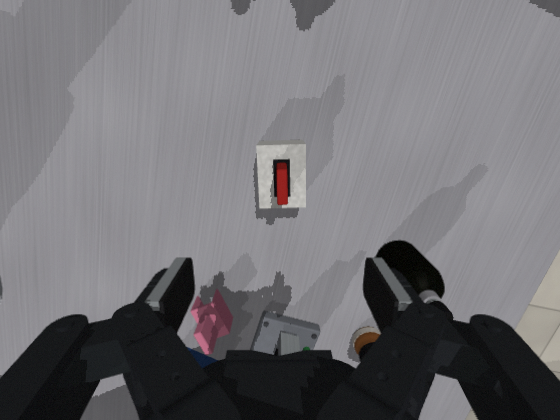

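View pics/g1.png

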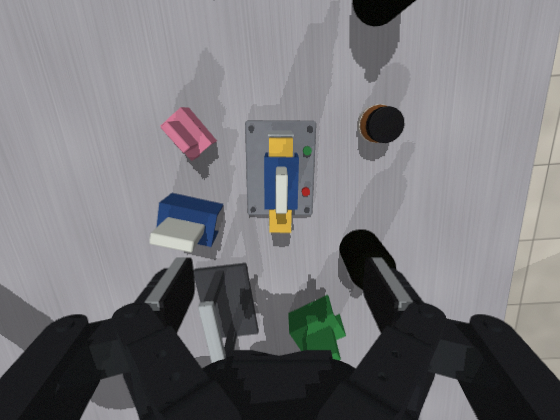

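k1 shows the red grip at about (283,182) in the white block at (281,176). g1 shows the gate with the white fin at (282,190) on the blue saddle, and yellow head ends at (281,146) and (280,222). I measure on crops.

```bash
python3 - <<'E'
import cv2,numpy as np
a=cv2.imread("pics/k1.png")[135:220,245:320];b=cv2.imread("pics/g1.png")[115:245,240:325]
cv2.imwrite("pics/k1c.png",cv2.resize(a,None,fx=6,fy=6,interpolation=cv2.INTER_CUBIC))
cv2.imwrite("pics/g1c.png",cv2.resize(b,None,fx=4.5,fy=4.5,interpolation=cv2.INTER_CUBIC))
E
```

```text
(no output)
```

View pics/k1c.png

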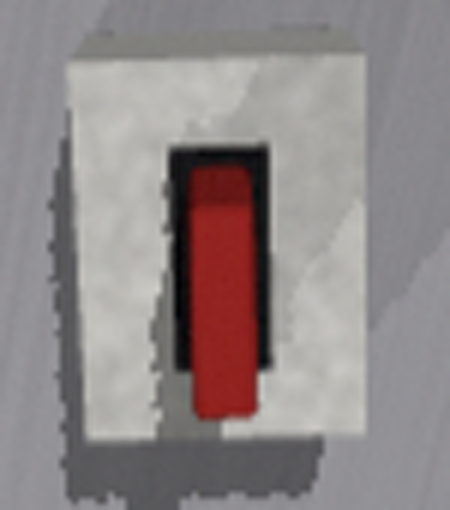

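View pics/g1c.png

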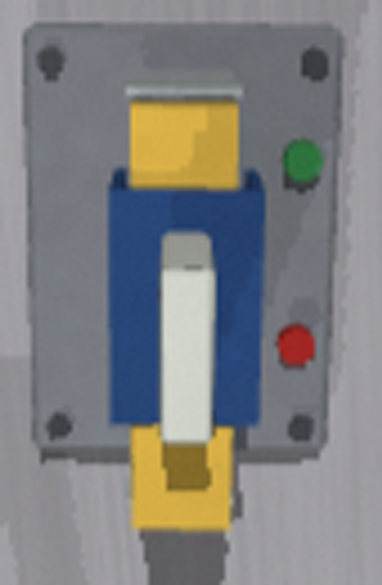

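```bash
python3 - <<'E'
from h import *
def f(c,n,pts,s,o,z):
    p=(np.array(pts,float)+.5)/s-.5+np.array(o)
    P=atz(c,p,z,c["T"])
    a=P[2]-P[1]+P[3]-P[0]; b=P[1]-P[0]+P[2]-P[3]   # order TL,TR,BR,BL ; a points down image (-y)
    print(n,np.round(P.mean(0),4),"long %.4f short %.4f"%(np.linalg.norm(a)/2,np.linalg.norm(b)/2),"yaw %.2f"%np.degrees(np.arctan2(a[0],-a[1])))
c,_=pickle.load(open("pics/k1.pkl","rb"));o=(245,135)
f(c,"red",[(191,203),(257,203),(258,416),(194,418)],6,o,.106)
f(c,"collar",[(170,147),(269,147),(271,370),(176,370)],6,o,.062)
f(c,"block",[(68,58),(362,53),(366,437),(85,440)],6,o,.056)
c,_=pickle.load(open("pics/g1.pkl","rb"));o=(240,115)
f(c,"fin",[(163,269),(215,269),(211,442),(163,442)],4.5,o,.168)
f(c,"plate",[(110,187),(265,187),(260,424),(111,424)],4.5,o,.124)
f(c,"head",[(130,100),(240,100),(231,528),(133,528)],4.5,o,.12)
f(c,"base",[(25,25),(341,25),(325,445),(34,443)],4.5,o,.02)
E
```

```text
red [0.509 0.285 0.106] long 0.0396 short 0.0117 yaw 12.81
collar [0.5089 0.2846 0.062 ] long 0.0463 short 0.0197 yaw 13.26
block [0.5087 0.2847 0.056 ] long 0.0807 short 0.0594 yaw 13.79
fin [ 0.5743 -0.0218  0.168 ] long 0.0388 short 0.0108 yaw -4.85
plate [ 0.5743 -0.0217  0.124 ] long 0.0603 short 0.0377 yaw -4.71
head [ 0.5732 -0.0268  0.12  ] long 0.1109 short 0.0261 yaw -4.66
base [ 0.5731 -0.0256  0.02  ] long 0.1369 short 0.0982 yaw -4.77
```

```bash
python3 - <<'E'
from h import *
move_linear([.5735,-.0218,.21],feed=.15,rotation=down(-4.7));hold(.2);look("g2");st()
E
python3 -c "
import cv2
a=cv2.imread('pics/g2.png')[100:300,200:360];cv2.imwrite('pics/g2c.png',cv2.resize(a,None,fx=3,fy=3,interpolation=cv2.INTER_CUBIC))"
```

```text
{'clock': np.float64(4.7), 'eef_pos': array([ 0.574 , -0.0219,  0.211 ]), 'tcp_rot': array([-3.1388e+00,  1.2890e-01, -3.1000e-03]), 'contact_force': array([-0.7055, -0.0643,  0.416 ]), 'grip_width': np.float64(0.0853), 'joint_positions': array([-0.2501,  0.5398,  0.3943,  1.6872, -0.2435,  0.9613,  0.1516])}
```

View pics/g2c.png

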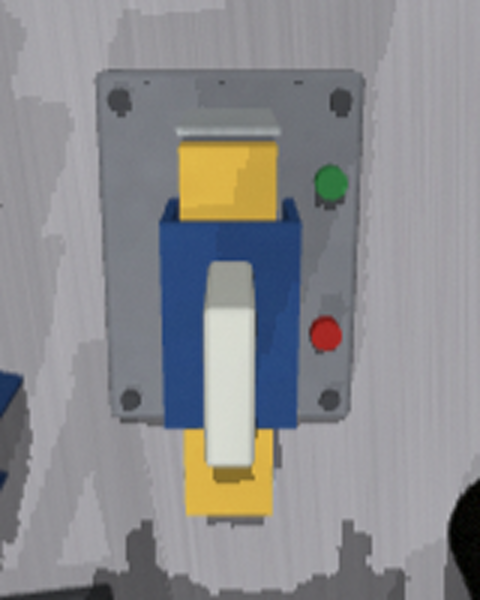

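```bash
python3 - <<'E'
from h import *
c,s=pickle.load(open("pics/g2.pkl","rb"))
for n,pts,z in [("fin",[(206,308),(255,308),(253,466),(204,466)],.168),("head",[(179,142),(277,142),(272,516),(185,516)],.12),("plate",[(160,220),(302,220),(298,428),(164,428)],.124),("base",[(97,70),(363,70),(348,419),(110,419)],.02)]:
    print(n,np.round(atz(c,(np.array(pts)+.5)/3-.5+[200,100],z,c["T"]).mean(0),4))
M=R.from_rotvec(s["tcp_rot"]).as_matrix();print(np.round(M,4))
E
```

```text
fin [ 0.5742 -0.0217  0.168 ]
head [ 0.5731 -0.0272  0.12  ]
plate [ 0.5743 -0.0218  0.124 ]
base [ 0.5729 -0.027   0.02  ]
[[ 9.966e-01 -8.200e-02  2.400e-03]
 [-8.200e-02 -9.966e-01  0.000e+00]
 [ 2.300e-03 -2.000e-04 -1.000e+00]]
```

```bash
python3 - <<'E'
from h import *
r=down(-4.7)
move_linear([.574,-.0218,.131],feed=.12,rotation=r)
grip(.0,40);hold(.2);st()
move_linear([.574,-.0218,.26],feed=.12)
st();look("c1")
move_pose([.462,-.29,.29],down(3));hold(.3);st();look("r1")
E
```

```text
{'clock': np.float64(6.3667), 'eef_pos': array([ 0.5739, -0.0218,  0.1311]), 'tcp_rot': array([-3.1388e+00,  1.2880e-01,  2.0000e-04]), 'contact_force': array([0.2461, 0.6537, 2.5962]), 'grip_width': np.float64(0.0114), 'joint_positions': array([-0.2211,  0.6359,  0.3525,  1.772 , -0.2942,  0.7858,  0.1956])}
{'clock': np.float64(7.5917), 'eef_pos': array([ 0.5734, -0.0216,  0.2591]), 'tcp_rot': array([-3.1389e+00,  1.2880e-01,  3.1000e-03]), 'contact_force': array([-0.2257, -0.3735, -1.0641]), 'grip_width': np.float64(0.0112), 'joint_positions': array([-0.2633,  0.4934,  0.4131,  1.6187, -0.2175,  1.0773,  0.1278])}
{'clock': np.float64(9.0667), 'eef_pos': array([ 0.4626, -0.289 ,  0.2898]), 'tcp_rot': array([-3.1401e+00, -8.5400e-02,  3.0000e-04]), 'contact_force': array([-0.4086, -0.106 , -1.5428]), 'grip_width': np.float64(0.0114), 'joint_positions': array([ 0.2297,  0.4196,  0.4316,  1.6492, -0.1911,  1.1151,  0.7672])}
```

View pics/r1.png

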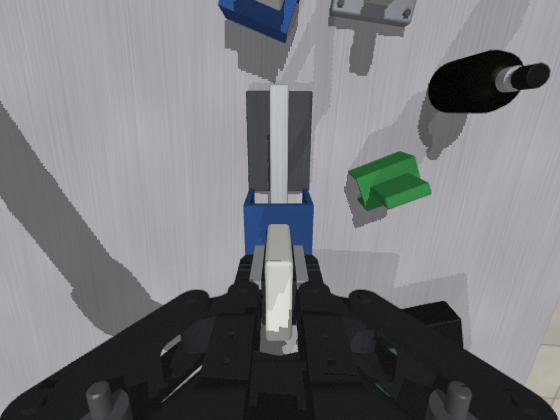

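View pics/c1.png

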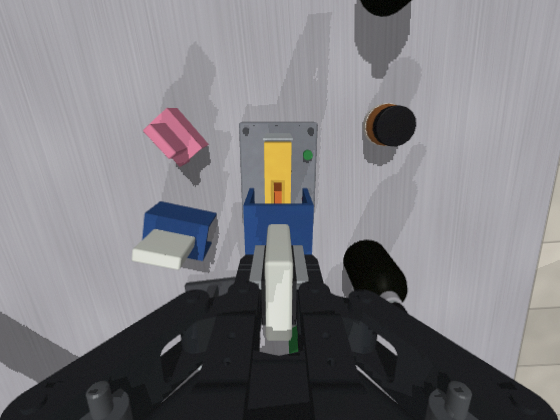

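r1 shows the cover held straight in the hand. The bar comes toward it, with its far end at (271–288, 86) and running down to about (270–289, 204). c1 shows the slot at (277,190).

```bash
python3 - <<'E'
from h import *
c,s=pickle.load(open("pics/r1.pkl","rb"))
a=c["image"][70:230,220:340];cv2.imwrite("pics/r1c.png",cv2.resize(a,None,fx=3.7,fy=3.7,interpolation=cv2.INTER_CUBIC))
print(np.round(atz(c,[(271,86),(288.5,86),(289,204),(270,204)],.11,c["T"]),4))
print(np.round(atz(c,[(247.5,91),(312,92),(309,192),(248,190)],.012,c["T"]),4))
E
```

```text
[[ 0.4509 -0.1882  0.11  ]
 [ 0.4688 -0.1872  0.11  ]
 [ 0.4776 -0.3135  0.11  ]
 [ 0.4556 -0.3147  0.11  ]]
[[ 0.417  -0.189   0.012 ]
 [ 0.5034 -0.1855  0.012 ]
 [ 0.5114 -0.3242  0.012 ]
 [ 0.4207 -0.3261  0.012 ]]
```

View pics/r1c.png

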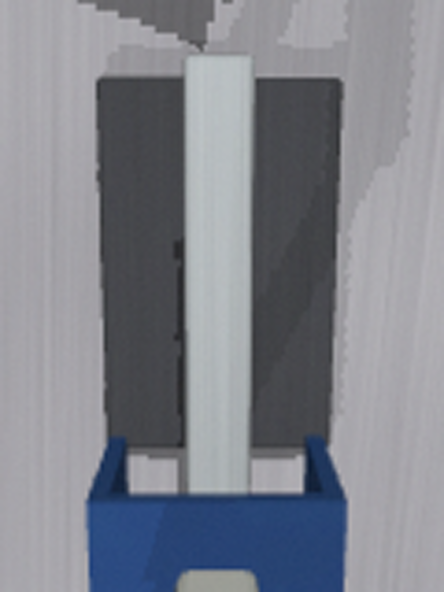

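```bash
python3 - <<'E'
from h import *
r=down(3.1)
move_linear([.4637,-.256,.175],feed=.15,rotation=r);hold(.15);look("p1")
print(move_linear([.4637,-.256,.119],feed=.05,guard=4));st();look("p2")
E
```

```text
True
{'clock': np.float64(11.2667), 'eef_pos': array([ 0.4633, -0.2558,  0.121 ]), 'tcp_rot': array([-3.1395e+00, -8.5100e-02,  2.4000e-03]), 'contact_force': array([-0.1107,  1.312 ,  4.0792]), 'grip_width': np.float64(0.0113), 'joint_positions': array([ 0.2365,  0.5938,  0.3453,  1.9055, -0.3004,  0.6944,  0.8145])}
```

View pics/p2.png

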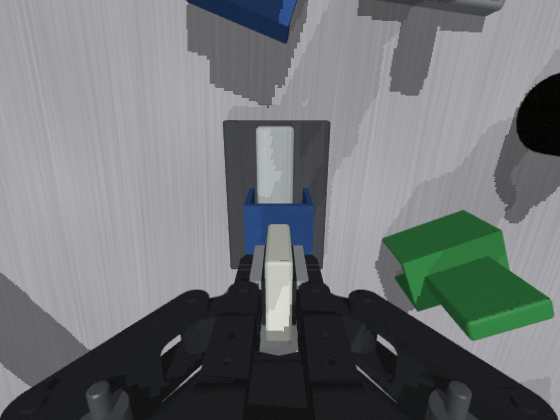

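p2 shows the bar at (256–293, 127–203) running between the cover's legs. Contact came at the expected height, so I release, retreat and check, then look at the slot from two yaws.

```bash
python3 - <<'E'
from h import *
grip(.085);hold(.1)
move_linear([.4637,-.256,.25],feed=.2);look("q1");look("q1s","side");st()
move_pose([.573,-.027,.26],down(-4.7));hold(.3);st();look("s1")
move_pose([.573,-.027,.26],down(-4.7+80));hold(.3);st();look("s2")
E
python3 - <<'E'
import cv2,numpy as np
cv2.imwrite('pics/q1m.png',np.hstack([cv2.resize(cv2.imread('pics/q1s.png')[110:260,240:400],None,fx=2.5,fy=2.5),cv2.resize(cv2.imread('pics/q1.png')[:300,140:460],(400,375))]))
E
```

```text
{'clock': np.float64(13.0167), 'eef_pos': array([ 0.4628, -0.2553,  0.2484]), 'tcp_rot': array([-3.1364, -0.0853,  0.0113]), 'contact_force': array([-0.4575,  1.1654, -0.325 ]), 'grip_width': np.float64(0.0849), 'joint_positions': array([ 0.177 ,  0.4351,  0.4209,  1.7524, -0.2045,  1.0059,  0.7291])}
{'clock': np.float64(14.3167), 'eef_pos': array([ 0.5728, -0.0284,  0.2601]), 'tcp_rot': array([ 3.1385e+00, -1.3240e-01,  1.0000e-04]), 'contact_force': array([0.5786, 0.5699, 0.4164]), 'grip_width': np.float64(0.0851), 'joint_positions': array([-0.2609,  0.4925,  0.4273,  1.6201, -0.2241,  1.0777,  0.1438])}
{'clock': np.float64(15.775), 'eef_pos': array([ 0.573 , -0.0269,  0.2599]), 'tcp_rot': array([ 2.4875e+00,  1.9189e+00, -3.0000e-04]), 'contact_force': array([ 0.1009, -0.3007, -0.1057]), 'grip_width': np.float64(0.0847), 'joint_positions': array([-0.0279,  0.4676,  0.0566,  1.6121, -0.0291,  1.0628,  1.3508])}
```

View pics/q1m.png

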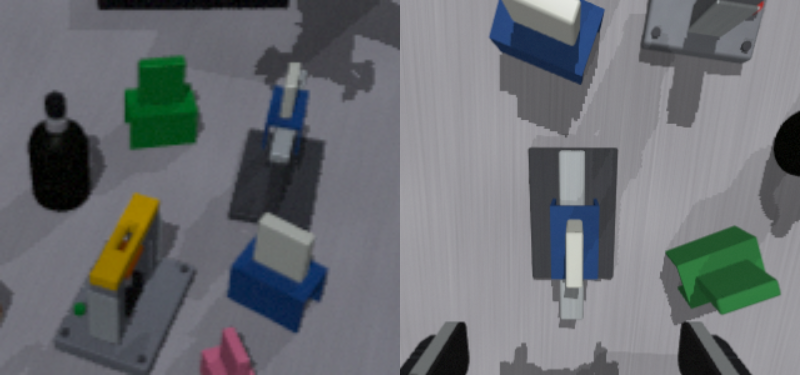

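View pics/s1.png

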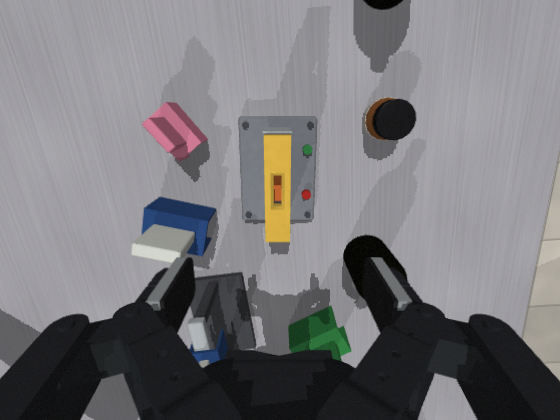

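View pics/s2.png

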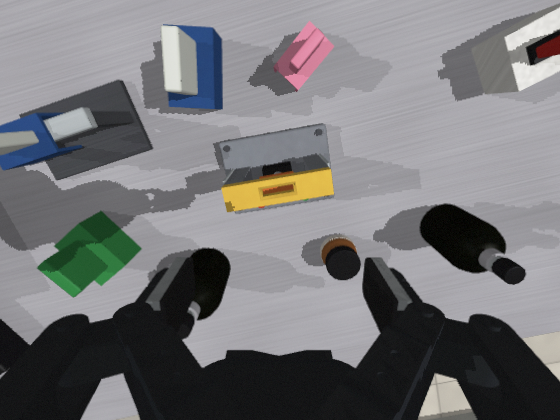

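The combined picture q1m shows the cover astride the bar and level, roughly mid-bar. s1 shows the slot at (278,190), and s2 shows it at about (278,189). I zoom in on both.

```bash
python3 - <<'E'
import cv2,numpy as np
a=cv2.imread("pics/s1.png")[125:250,245:310];b=cv2.imread("pics/s2.png")[140:220,210:345]
cv2.imwrite("pics/s1c.png",cv2.resize(a,None,fx=4.7,fy=4.7,interpolation=cv2.INTER_CUBIC))
cv2.imwrite("pics/s2c.png",cv2.resize(b,None,fx=5,fy=5,interpolation=cv2.INTER_CUBIC))
E
```

```text
(no output)
```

View pics/s1c.png

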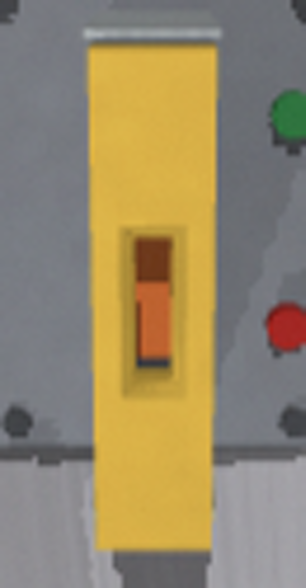

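View pics/s2c.png

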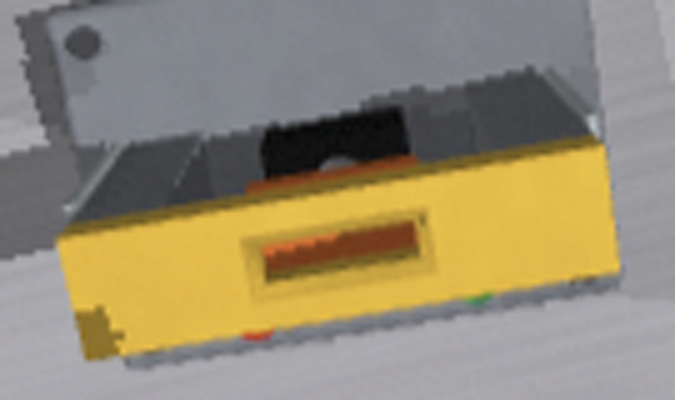

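```bash
python3 - <<'E'
from h import *
from h import pickle
for nm,s,o,L in [("s1",4.7,(245,125),dict(ch=[(121,227),(186,227),(185,397),(123,397)],head=[(89,44),(217,44),(211,549),(96,549)])),
 ("s2",5,(210,140),dict(ch=[(241,240),(427,205),(436,262),(252,300)],head=[(58,241),(603,147),(620,275),(85,360)]))]:
    c,_=pickle.load(open(f"pics/{nm}.pkl","rb"))
    for k,p in L.items():
        P=atz(c,(np.array(p,float)+.5)/s-.5+np.array(o),.12,c["T"])
        e=P[3]-P[0]+P[2]-P[1]; f=P[1]-P[0]+P[2]-P[3]
        print(nm,k,np.round(P.mean(0),4),np.round([np.linalg.norm(e)/2,np.linalg.norm(f)/2],4),np.round(np.degrees([np.arctan2(e[1],e[0]),np.arctan2(f[1],f[0])]),2))
c,_=pickle.load(open("pics/q1.pkl","rb"))
E
```

```text
s1 ch [ 0.5731 -0.0276  0.12  ] [0.0374 0.0135] [-94.74  -4.83]
s1 head [ 0.5731 -0.0271  0.12  ] [0.1107 0.0257] [-94.85  -4.83]
s2 ch [ 0.5719 -0.0275  0.12  ] [0.0122 0.0377] [-5.42 86.81]
s2 head [ 0.573  -0.0277  0.12  ] [0.0259 0.1094] [-4.89 85.  ]
```

Both yaws agree on the slot: (0.573, −0.0275), yaw −4.8°. So the wrist camera bias is small. Now the key.

```bash
python3 - <<'E'
from h import *
r=down(13.2)
move_pose([.509,.2847,.20],r)
move_linear([.509,.2847,.068],feed=.13);hold(.1);st()
grip(0,90);hold(.2);st()
move_linear([.509,.2847,.20],feed=.13);st()
move_pose([.573,-.0275,.25],down(-4.8));hold(.3);st();look("i1");look("i1s","side");look("i1t","top")
E
```

```text
{'clock': np.float64(18.4333), 'eef_pos': array([0.5096, 0.285 , 0.069 ]), 'tcp_rot': array([-3.1199e+00, -3.6100e-01, -2.9000e-03]), 'contact_force': array([ 0.0478,  0.86  , -0.4338]), 'grip_width': np.float64(0.0843), 'joint_positions': array([-0.6823,  0.7216,  0.2176,  1.7901, -0.2369,  0.6533, -0.0983])}
{'clock': np.float64(19.3), 'eef_pos': array([0.5089, 0.2847, 0.068 ]), 'tcp_rot': array([ 3.1207e+00,  3.6110e-01, -5.0000e-04]), 'contact_force': array([-0.6727,  0.1288,  0.5943]), 'grip_width': np.float64(0.0109), 'joint_positions': array([-0.6822,  0.7228,  0.2173,  1.791 , -0.2369,  0.6535, -0.0983])}
{'clock': np.float64(20.4667), 'eef_pos': array([0.5084, 0.2845, 0.1991]), 'tcp_rot': array([ 3.12e+00,  3.61e-01, -3.00e-03]), 'contact_force': array([ 0.0219,  0.4345, -0.5877]), 'grip_width': np.float64(0.0111), 'joint_positions': array([-0.7213,  0.5541,  0.2755,  1.6732, -0.178 ,  0.9411, -0.1491])}
{'clock': np.float64(21.9917), 'eef_pos': array([ 0.573 , -0.0264,  0.2498]), 'tcp_rot': array([-3.1387e+00,  1.2850e-01,  5.0000e-04]), 'contact_force': array([ 0.5302, -0.0389, -0.4187]), 'grip_width': np.float64(0.0108), 'joint_positions': array([-0.2409,  0.4983,  0.3902,  1.6339, -0.2112,  1.0515,  0.13  ])}
```

View pics/i1.png

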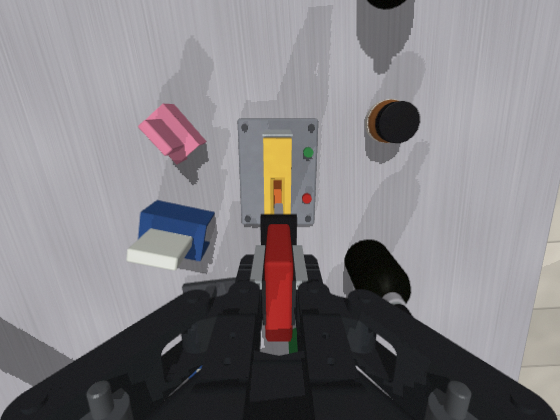

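View pics/i1s.png

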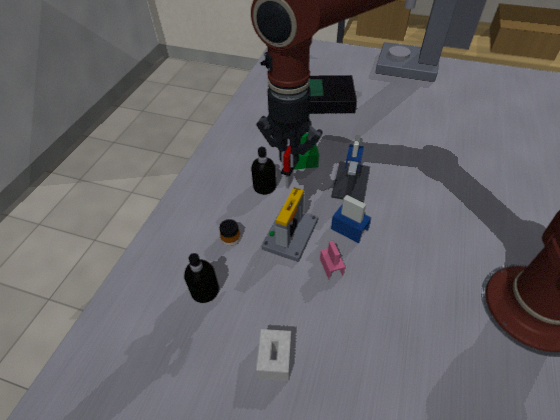

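i1 shows the key held straight. Its collar's far edge is at (261–297, 215) and the slot at (278,190) is just beyond it. I check the key's in-hand offset by projecting the model.

```bash
python3 - <<'E'
from h import *
c,_=pickle.load(open("pics/i1.pkl","rb"))
T=c["T_tool_cam"]
P=[(-.01,-.023,.006),(.01,-.023,.006),(-.01,-.023,.012),(.01,-.023,.012),(-.006,-.02,-.038),(.006,-.02,-.038),(.006,.02,-.038),(-.006,.02,-.038),(-.003,-.015,.062),(.003,-.015,.062)]
p=proj(c,P,T);print(np.round(p,1))
a=c["image"][165:350,230:330];cv2.imwrite("pics/i1c.png",cv2.resize(a,None,fx=3.2,fy=3.2,interpolation=cv2.INTER_CUBIC))
b=c["image"][165:350,230:330];b=cv2.resize(b,None,fx=3.2,fy=3.2,interpolation=cv2.INTER_CUBIC)
for q in p: cv2.circle(b,tuple(int(x) for x in ((q-[230,165]+.5)*3.2)),2,(255,255,0),-1)
cv2.imwrite("pics/i1c.png",np.hstack([cv2.imread("pics/i1c.png"),b]))
E
```

```text
[[257.1 217. ]
 [294.2 217. ]
 [257.9 213.3]
 [293.7 213.3]
 [259.6 262.3]
 [289.7 262.4]
 [288.6 343.7]
 [261.3 343.7]
 [272.3 200.7]
 [280.5 200.7]]
```

View pics/i1c.png

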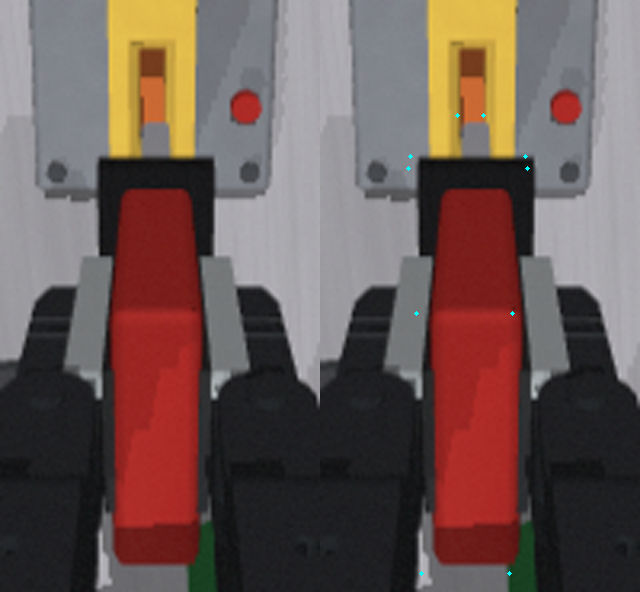

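```bash
python3 - <<'E'
from h import *
for n in ["wrist0","g1","s1","s2","i1"]:
    c,_=pickle.load(open(f"pics/{n}.pkl","rb"))
    print(n,np.round(np.array(c["T_tool_cam"]),4).tolist())
    print(np.round(proj(c,[(0,-.023,.006),(0,0,-.038),(0,0,.14)],c["T_tool_cam"]),1).tolist())
E
```

```text
wrist0 [[1.0, -0.0003, 0.0008, 0.0001], [0.0001, 0.9527, 0.3038, -0.0764], [-0.0009, -0.3038, 0.9527, -0.1421], [0.0, 0.0, 0.0, 1.0]]
[[278.0, 214.7], [278.0, 302.2], [278.1, 190.8]]
g1 [[1.0, 0.0001, -0.0006, 0.0016], [0.0001, 0.9528, 0.3036, -0.0777], [0.0006, -0.3036, 0.9528, -0.1421], [0.0, 0.0, 0.0, 1.0]]
[[275.7, 217.0], [274.8, 304.9], [277.0, 192.2]]
s1 [[1.0, 0.0001, -0.0006, 0.0016], [0.0001, 0.9528, 0.3036, -0.0777], [0.0006, -0.3036, 0.9528, -0.1421], [0.0, 0.0, 0.0, 1.0]]
[[275.7, 217.0], [274.8, 305.0], [277.0, 192.2]]
s2 [[1.0, -0.0003, 0.0009, -0.0], [0.0001, 0.9527, 0.3039, -0.0764], [-0.0009, -0.3039, 0.9527, -0.1421], [0.0, 0.0, 0.0, 1.0]]
[[278.2, 214.6], [278.2, 302.2], [278.2, 190.8]]
i1 [[1.0, 0.0001, -0.0006, 0.0016], [0.0001, 0.9528, 0.3036, -0.0777], [0.0006, -0.3036, 0.9528, -0.1421], [0.0, 0.0, 0.0, 1.0]]
[[275.7, 217.0], [274.8, 305.0], [277.0, 192.2]]
```

The reported T_tool_cam changes between poses, while the held collar appears 3 px to the right of where it predicts. That points to a constant world-frame bias in the wrist camera of about (+1.6, −0.4) mm. Corrected for it, the slot is at about (0.5717, −0.0271). I descend with a guard.

```bash
python3 - <<'E'
from h import *
r=down(-4.8)
move_linear([.5717,-.0271,.188],feed=.1,rotation=r);hold(.3);st();look("j1")
g=move_linear([.5717,-.0271,.157],feed=.04,guard=6);print(g);st();look("j2");look("j2s","side")
E
python3 - <<'E'
import cv2,numpy as np
L=[cv2.resize(cv2.imread(f'pics/{n}.png')[130:350,220:340],None,fx=2.2,fy=2.2,interpolation=2) for n in("j1","j2")]+[cv2.resize(cv2.imread('pics/j2s.png')[130:270,240:340],(264,484))]
cv2.imwrite('pics/j.png',np.hstack(L))
E
```

```text
{'clock': np.float64(23.2083), 'eef_pos': array([ 0.572 , -0.0271,  0.1885]), 'tcp_rot': array([-3.1388e+00,  1.3150e-01, -1.6000e-03]), 'contact_force': array([-1.305 , -0.5123, -0.3773]), 'grip_width': np.float64(0.0111), 'joint_positions': array([-0.2238,  0.5602,  0.3671,  1.7186, -0.2447,  0.9071,  0.1598])}
False
{'clock': np.float64(24.1833), 'eef_pos': array([ 0.5719, -0.0272,  0.1572]), 'tcp_rot': array([ 3.1388e+00, -1.3160e-01,  9.0000e-04]), 'contact_force': array([-0.2854, -0.4023, -1.0159]), 'grip_width': np.float64(0.0114), 'joint_positions': array([-0.2128,  0.5978,  0.3515,  1.7524, -0.2639,  0.8373,  0.1766])}
```

View pics/j.png

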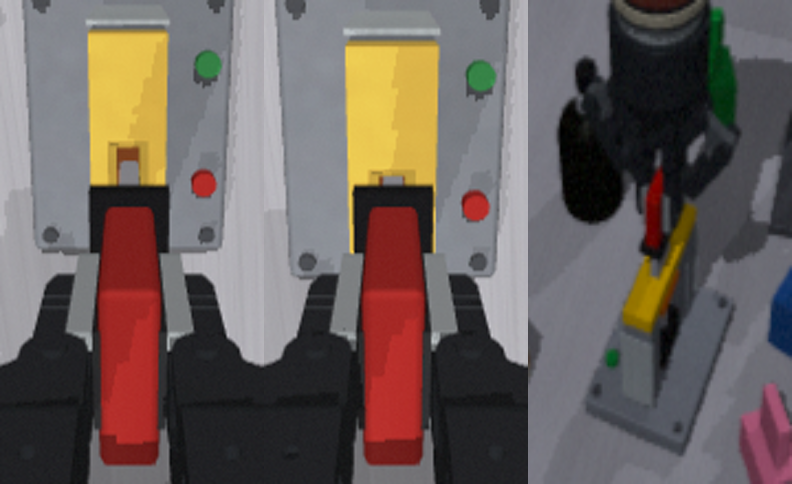

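The picture shows the blade centred in the slot. It is already 25 mm deep with no contact force. I press it home.

```bash
python3 - <<'E'
from h import *
print(move_linear([.5717,-.0271,.136],feed=.04,guard=25));st()
print(move_linear([.5717,-.0271,.131],feed=.02,guard=20));hold(.5);st();look("m1");look("m1s","side");look("m1t","top")
E
python3 - <<'E'
import cv2,numpy as np
cv2.imwrite('pics/m.png',np.hstack([cv2.resize(cv2.imread('pics/m1.png')[110:350,200:360],(320,480),interpolation=2),cv2.resize(cv2.imread('pics/m1s.png')[130:290,240:400],(480,480),interpolation=2)]))
E
```

```text
False
{'clock': np.float64(24.9583), 'eef_pos': array([ 0.5725, -0.0272,  0.1365]), 'tcp_rot': array([-3.1387e+00,  1.3170e-01, -2.7000e-03]), 'contact_force': array([-0.9007, -0.5359,  6.5366]), 'grip_width': np.float64(0.0113), 'joint_positions': array([-0.2044,  0.6243,  0.3396,  1.7719, -0.2777,  0.7908,  0.1884])}
False
{'clock': np.float64(25.8583), 'eef_pos': array([ 0.5725, -0.0272,  0.132 ]), 'tcp_rot': array([-3.1386,  0.1316, -0.0033]), 'contact_force': array([-1.9349, -0.0473,  7.81  ]), 'grip_width': np.float64(0.0109), 'joint_positions': array([-0.2025,  0.6302,  0.3367,  1.7762, -0.2809,  0.7803,  0.1912])}
```

View pics/m.png

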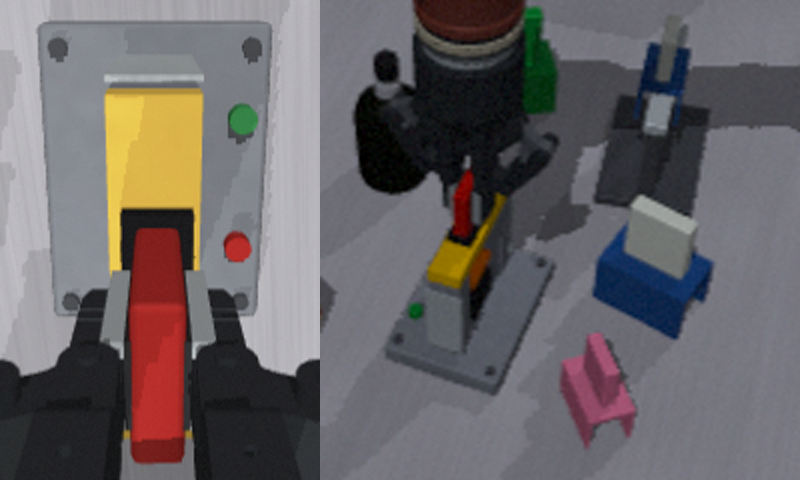

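View pics/m1t.png

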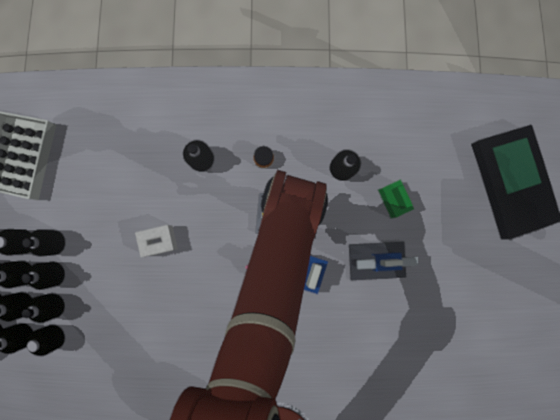

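The close views show the collar on the yellow head around wrist pixel (278,225), the plate pushed down, and the cover still astride the bar. The top view shows bottles and jar unmoved. I add a slight extra push and hand in.

```bash
python3 - <<'E'
from h import *
print(move_linear([.5717,-.0271,.130],feed=.02,guard=20));hold(.5);st()
hand_in()
E
```

```text
False
{'clock': np.float64(26.7583), 'eef_pos': array([ 0.5725, -0.0272,  0.1319]), 'tcp_rot': array([-3.1382,  0.1317, -0.0038]), 'contact_force': array([-2.4122,  1.1467, 12.6746]), 'grip_width': np.float64(0.0112), 'joint_positions': array([-0.2021,  0.6301,  0.3365,  1.7765, -0.2814,  0.7799,  0.1917])}
the job is handed in; nothing more can be done
```

The job is done and handed in at about 27 s of the 53 s allowed; no verdict was reported. I hung the smaller blue cover astride the aluminium bar and let go of it there. I then took the key from its stand, passed it through the slot, and handed in while still gripping it.

**Last checks:**
- **Key:** The last extra push raised the force from 7.8 to 12.7 N with almost no movement (0.1 mm), so the collar is resting on the yellow head. The TCP stood at 0.132 m, the height expected for the collar home, which puts the plate about 20 mm down. I worked the plate's travel out from that height and did not measure it directly.
- **Cover:** It looked level, roughly mid-bar and untouched in the pictures taken just before the extra push.
- **Bottles and jar:** The top view showed them where they started.

**Disagreements:**
- **Cameras:** The top and wrist cameras disagreed by about 4 mm in x.
- **Wrist camera bias:** The wrist camera's reported mounting changed from pose to pose, which I read as a world-frame bias of about 1.6 mm and corrected for before inserting the key. The cover had already been placed without that correction, so it may sit about 1.5 mm off-centre in x, inside the 14 mm limit.

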